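# Start a batch of yogurt

### The arm

A 7-joint arm with a two-finger parallel gripper is mounted at the origin on the work surface. World frame = base frame: x ahead of the robot, y to its left, z up, the work surface at z = 0. Lengths are in m, angles in rad, forces in N, time in s.
With the tool pointing down it reaches from about 0.425 to 0.925 m from the base axis. Payload 6.8 kg.
Tool frame: the origin (TCP) lies between the finger pads; the fingertips stand 25 mm ahead of it and the grasp point (between the pads) lies 6 mm ahead of it; z points along the fingers, y is the line along which they close (so a half turn about z gives the same grasp; the last joint's range is limited). The gripper opens to 88 mm and grips with 3 to 60 N. Pads are 20 mm wide; open, the fingers measure 115 mm over their backs; the gripper's body (75 mm by 178 mm) begins 61 mm behind the grasp point.
Start: joints at [1.063, 0.477, 0.022, 1.555, -0.011, 1.109, -0.083], TCP at [0.263, -0.622, 0.248] pointing down, gripper open.
Joint ranges: [-2.96, 2.96], [-0.34, 2.1], [-1.41, 1.46], [0.24, 2.44], [-1.37, 4.51], [0.17, 1.92], [-2.96, 2.96]. Speed limits (rad/s): [2.39, 2.39, 3.14, 3.14, 3.14, 3.14, 3.14].

### API

Orientations are given as a rotation vector (axis times angle).
In Python, from workcell import bot gives the robot as it stands.
- The arm moves only by the tool play_rows, never from a script. Its argument "plan" is a list of rows, each a list of 3 entries, a list of its own where there are three numbers: the finger opening in m, from 0 to 0.0878, then the shift along the tool's x, y, z in m, then the turn, a rotation vector about the tool's x, y, z in rad. In form: [[fingers, [dx, dy, dz], [rx, ry, rz]], ...]. A call has 1 to 20 rows; each row shifts and turns the commanded pose from where the row before left it, along the tool's axes as they then stand; what a row does not reach is not made up. A row lasts 1/8 s, in which the tool goes at most 62.5 mm and 10.7 degrees, less where a joint would pass 70% of its speed; a pose out of reach is approached as far as the arm can. A call is refused whole if a number of a shift passes 0.0625 or a number of a turn 0.188, either way. A call with a gripper value outside its range is refused whole. The fingers move at their own pace and stop on an object; "squeeze" is the grip in N (left out, the last holds). Time passes only in rows, so rows that do not move let the fingers close. It gives the time, the measured TCP pose, the force, the opening and the grip force at its end, in the units of the state.
- bot.state(): the state, without advancing time (a new reading comes with each control period).
- bot.capture(name): name is "side" or "top" or "wrist"; returns a dict with "pixels" (420x560x3 uint8, red, green, blue), "intrinsics" (3x3 intrinsics, pixels), "position" and "attitude" of the camera in the world. Camera axes: x right, y down, z forward; pixel columns grow to the right and rows downward; lengths in m; the calibration is good to about 2 mm. A picture is of the moment at which its call begins. There is no depth.
- bot.job_done(): hands the job in; it is judged then, once.
The state is a dict: "t": time; "joint_pos": joint angles; "joint_velocities": joint speeds; "joint_efforts": joint torques, N m; "tcp_pos": TCP position; "ee_rot": TCP orientation; "wrist_force": force on the tool from outside, world axes, zero at the start; "ft_torque": the same for the moment, N m; "width": finger opening in m; "finger_force": force on a finger pad.
Only numpy, scipy, OpenCV 4.12 (cv2) and the standard library are available. Lean on these libraries where they do the work, as an engineer would, in place of code of your own. Each camera call takes 0.05 s, during which the arm holds its last target. There are 200 camera calls.

### The job

Start the batch of yogurt: lift the clear cover off the yogurt maker and lay it aside, stand every green-lidded jar upright in the maker's bay (set them down, do not drop them: they are glass), and put the cover back squarely so that it sits fully down. Roll the hour thumbwheel on the maker's deck until its orange mark stands in line with the white lines, and when all that is done press the green start button fully down and let it go. Leave the honey, spoon, pepper mill and salt where they are.

Things in the scene. Friction and masses are not known exactly. Their poses are not given: they have to be found in the camera images.
- maker: White electric yogurt maker, fixed, somewhat turned. Origin: underside, centre of its square jar bay; x points away from its control deck, y to the left when facing it from the deck. Outside 186 x 186 mm, walls 42 mm high (the shoulder the cover rests on). Deck: solid block in front of the bay, x = -93 to -169 mm, top at 42 mm; thumbwheel on its +y side, start button on its -y side.
- bay (a point): Centre of the floor of the jar bay, 14 mm above the maker's origin, same axes. The bay is an open box 160 x 160 mm inside with a flat floor; four round steel plates at x, y = +-40 mm show where jars fit, but any place in the bay will do. Its inner lip (4 mm thick, 168 x 168 mm outside) ends 49 mm above the counter, 7 mm above the shoulder.
- wheel_top (a point): Topmost point of the hour thumbwheel's rim, 51 mm above the counter, x = -130, y = +38 mm from the maker's origin. A fixed point with the maker's axes; it does not turn. The black wheel is 44 mm across, 16 mm wide, axle level along the maker's x, hidden in the deck; the rim stands 9 mm out of the deck between two 5 mm high cheeks (7 x 50 mm): too little to pinch.
- hours (a joint): Thumbwheel angle (rad), 0 to 4.3. Grows as a fingertip pressed lightly on top (3 to 10 N) is drawn to the maker's +y: 10 mm of draw turn it 0.45. Turns stiffly, stays where left. At 3.20 the orange mark is on top, in line with the white lines on the cheeks; it starts at 0.1 to 1.3. Ribs on top: pale means the value is too small, blue too large.
- start (a joint): Travel (m) of the green round spring push button, 28 mm in diameter, on the deck at x = -130, y = -48 mm in the maker's frame: 0 released, 0.006 fully down (about 5 N); it springs back.
- start_top (a point): Centre of the top face of the start button (moves down with it).
- cover: Clear plastic cover, an open-bottomed box 184 x 184 mm (176 inside), 56 mm high, 4 mm top, about 300 g. Origin: centre of its lower edge, z up. A white bar handle stands on top in the middle: 16 mm thick (cover's x), 80 long (y), 34 high. Starts on the maker. Refitted in any quarter turn it goes over the lip (4 mm play each side), origin 42 mm above the maker's.
- cover_handle (a point): Centre of the top of the cover's handle, 90 mm above the cover's origin; axes as the cover's.
- dry_mat: Grey flat drying mat 220 x 230 mm lying on the counter, 2 mm; nothing stands on it, there is room to lay the cover there. Origin: its centre. It lies left or right of the maker.
- placemat: Blue flat placemat 240 x 250 mm on the counter, 2 mm, with the filled jars on it. Origin: its centre. On the other side of the maker from the drying mat.
- honey: Amber honey jar with a yellow cap, 44 mm in diameter, 85 mm high, standing among the jars; to be left alone. Origin: centre of its foot.
- spoon: Steel spoon 160 mm long lying at the placemat's edge nearest the robot; to be left alone. Origin: its middle, underside.
- pepper: Dark wooden pepper mill 52 mm in diameter, 155 mm high, behind the mat at the left; to be left alone.
- salt: Glass salt shaker with a steel cap, 48 mm in diameter, 90 mm high, behind the mat at the right; to be left alone.
- jar1: Filled glass-and-ceramic yogurt jar: straight white cylinder with a green screwed lid and a heavy foot, 60 mm in diameter all the way up, 72 mm high, 175 to 325 g. Origin: centre of its foot, z up. Stands on the placemat at the start; may be absent (three or four jars are there).
- jar2: Filled glass-and-ceramic yogurt jar: straight white cylinder with a green screwed lid and a heavy foot, 60 mm in diameter all the way up, 72 mm high, 175 to 325 g. Origin: centre of its foot, z up. Stands on the placemat at the start; may be absent (three or four jars are there).
- jar3: Filled glass-and-ceramic yogurt jar: straight white cylinder with a green screwed lid and a heavy foot, 60 mm in diameter all the way up, 72 mm high, 175 to 325 g. Origin: centre of its foot, z up. Stands on the placemat at the start; may be absent (three or four jars are there).
- jar4: Filled glass-and-ceramic yogurt jar: straight white cylinder with a green screwed lid and a heavy foot, 60 mm in diameter all the way up, 72 mm high, 175 to 325 g. Origin: centre of its foot, z up. Stands on the placemat at the start; may be absent (three or four jars are there).
Not all that is in view belongs to the job. Leave any blue or pink look-alike of the jar4 alone.

How it is judged:
On the way, in this order (a step that is already met when the one before it is completed fails the run):
1. the cover is off and every jar stands in the bay (x of jar1 in the frame of bay between -0.058 and 0.058 m and y of jar1 in the frame of bay between -0.058 and 0.058 m and z of jar1 in the frame of bay between -0.006 and 0.006 m and angle between each of jar1, jar2, jar3, jar4's own z axis and vertical below 0.12 rad and x of jar2 in the frame of bay between -0.058 and 0.058 m and y of jar2 in the frame of bay between -0.058 and 0.058 m and z of jar2 in the frame of bay between -0.006 and 0.006 m and x of jar3 in the frame of bay between -0.058 and 0.058 m and y of jar3 in the frame of bay between -0.058 and 0.058 m and z of jar3 in the frame of bay between -0.006 and 0.006 m and x of jar4 in the frame of bay between -0.058 and 0.058 m and y of jar4 in the frame of bay between -0.058 and 0.058 m and z of jar4 in the frame of bay between -0.006 and 0.006 m and horizontal distance between cover and maker above 0.12 m), for 0.2 s.
2. the cover is back on, fully down, over the jars, and the thumbwheel is set to its mark (x of jar1 in the frame of bay between -0.058 and 0.058 m and y of jar1 in the frame of bay between -0.058 and 0.058 m and z of jar1 in the frame of bay between -0.006 and 0.006 m and angle between each of jar1, jar2, jar3, jar4's own z axis and vertical below 0.12 rad and x of jar2 in the frame of bay between -0.058 and 0.058 m and y of jar2 in the frame of bay between -0.058 and 0.058 m and z of jar2 in the frame of bay between -0.006 and 0.006 m and x of jar3 in the frame of bay between -0.058 and 0.058 m and y of jar3 in the frame of bay between -0.058 and 0.058 m and z of jar3 in the frame of bay between -0.006 and 0.006 m and x of jar4 in the frame of bay between -0.058 and 0.058 m and y of jar4 in the frame of bay between -0.058 and 0.058 m and z of jar4 in the frame of bay between -0.006 and 0.006 m and horizontal distance between cover and maker below 0.008 m and z of cover in the frame of bay between 0.024 and 0.032 m and angle between cover's own z axis and vertical below 0.05 rad and value of joint hours between 3.03 and 3.37 rad), for 0.2 s.
3. with all that so, the start button is pressed fully down (all of step 2 and value of joint start above 0.0048 m), for 0.05 s.
At the end, for the whole second after the job is handed in: All jars upright on the bay floor (within 7 degrees), the cover fully down, level and within 8 mm of centre, the thumbwheel at 3.20 within 0.17 rad, the start button pressed at least 4.8 mm after all that and up again, everything at rest (all of step 2 and value of joint start below 0.0015 m and linear speed of each of cover, jar1, jar2, jar3, jar4 below 0.02 m/s); the robot touches nothing.
It fails at once if the honey, spoon, pepper mill or salt is knocked over or pushed more than 6 cm (distance of any of honey, spoon, pepper, salt from where it was at the start of the episode above 0.06 m or angle between any of honey, pepper, salt's own z axis and vertical above 0.6 rad).
It fails at once if a jar is let fall into the maker from more than about 4 cm ((x of jar1 in the frame of bay between -0.09 and 0.09 m and y of jar1 in the frame of bay between -0.09 and 0.09 m and z of jar1 in the frame of bay between 0.01 and 0.2 m and linear speed of jar1 above 0.8 m/s and contact force between jar1 and the fingers below 0.1 N) or (x of jar2 in the frame of bay between -0.09 and 0.09 m and y of jar2 in the frame of bay between -0.09 and 0.09 m and z of jar2 in the frame of bay between 0.01 and 0.2 m and linear speed of jar2 above 0.8 m/s and contact force between jar2 and the fingers below 0.1 N) or (x of jar3 in the frame of bay between -0.09 and 0.09 m and y of jar3 in the frame of bay between -0.09 and 0.09 m and z of jar3 in the frame of bay between 0.01 and 0.2 m and linear speed of jar3 above 0.8 m/s and contact force between jar3 and the fingers below 0.1 N) or (x of jar4 in the frame of bay between -0.09 and 0.09 m and y of jar4 in the frame of bay between -0.09 and 0.09 m and z of jar4 in the frame of bay between 0.01 and 0.2 m and linear speed of jar4 above 0.8 m/s and contact force between jar4 and the fingers below 0.1 N)).
Of jar1, jar2, jar3, jar4 only 3 to 4 are there at a start; the rules pass over those that are not, and their reading is None.
At some moment in a run one of jar1, jar2, jar3, jar4, cover may be knocked a few centimetres aside while the robot is not near it.
It also fails if it takes over 192 s, if anything falls off the work surface, if the arm or the gripper's body presses on something with over 40 N, if the wrist force passes 120 N, or if a joint passes its speed limit or range.

## Working session

There is one attempt and no reset: what is moved stays moved. The work goes in short steps, Python scripts to look and compute and a tool call to move; the robot and the scene stay as the last step left them, time stands still between calls to the robot, and variables do not carry over. Pictures are saved under pics/ and viewed, at most 14 in all, crops included, and the job is handed in when it is done.

Besides the shell and the picture viewer there is one more tool, called as name(argument=value, ...) on one line, values as JSON. play_rows: Moves the arm, as the interface text tells. Its arguments: {"type":"object","properties":{"plan":{"type":"array"},"squeeze":{"type":"number"}},"required":["plan"]}

```bash
mkdir -p pics; ls
cat > h.py <<'E'
import numpy as np, cv2
from scipy.spatial.transform import Rotation as R
from workcell import bot
def att(c):
    a=np.array(c["attitude"],float)
    return a if a.shape==(3,3) else (R.from_rotvec(a) if a.size==3 else R.from_quat(a)).as_matrix()
def save(c,n,crop=None,s=1):
    im=cv2.cvtColor(c["pixels"],cv2.COLOR_RGB2BGR)
    if crop: x0,y0,x1,y1=crop; im=im[y0:y1,x0:x1]
    cv2.imwrite(f"pics/{n}.png",cv2.resize(im,None,fx=s,fy=s,interpolation=cv2.INTER_CUBIC))
def toplane(c,uv,z):
    K=np.array(c["intrinsics"]);d=att(c)@np.linalg.solve(K,[uv[0],uv[1],1.]);p=np.array(c["position"])
    return p+d*(z-p[2])/d[2]
def proj(c,P):
    q=att(c).T@(np.array(P)-np.array(c["position"]));u=np.array(c["intrinsics"])@q;return u[:2]/u[2]
E
python3 - <<'E'
from h import *
s=bot.state();print(s["tcp_pos"],s["ee_rot"],s["wrist_force"],s["t"])
for n in("top","side"):
    c=bot.capture(n);print(n,c["position"],c["attitude"],c["intrinsics"]);save(c,n+"0",s=1.4)
    import pickle;pickle.dump(c,open(n+"0.pkl","wb"))
E
```

```text
pics
[ 0.26250694 -0.62124513  0.24669801] [-3.07730803e+00 -6.23526342e-01  7.67338885e-04] [-0.37532333 -0.04505166  0.77740754] 0.0
top [ 0.38596913 -0.05071685  1.40383236] [-2.21680388  2.1661029  -0.05852164] [[448.41760444   0.         284.78495773]
 [  0.         448.41760444 209.81611894]
 [  0.           0.           1.        ]]
side [-0.25232992  1.04919733  0.90702456] [-0.69707546  2.41062159 -1.35189728] [[522.66345949   0.         289.14334134]
 [  0.         522.66345949 213.33458899]
 [  0.           0.           1.        ]]
```

View pics/top0.png

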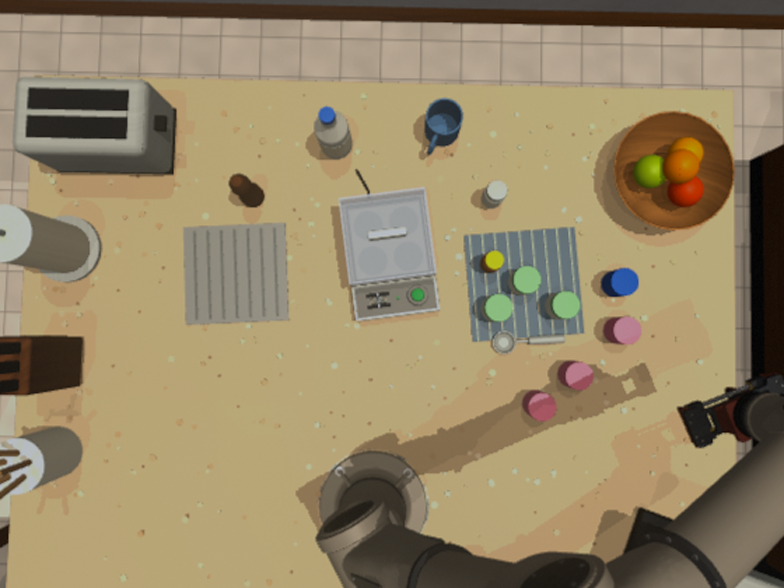

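View pics/side0.png

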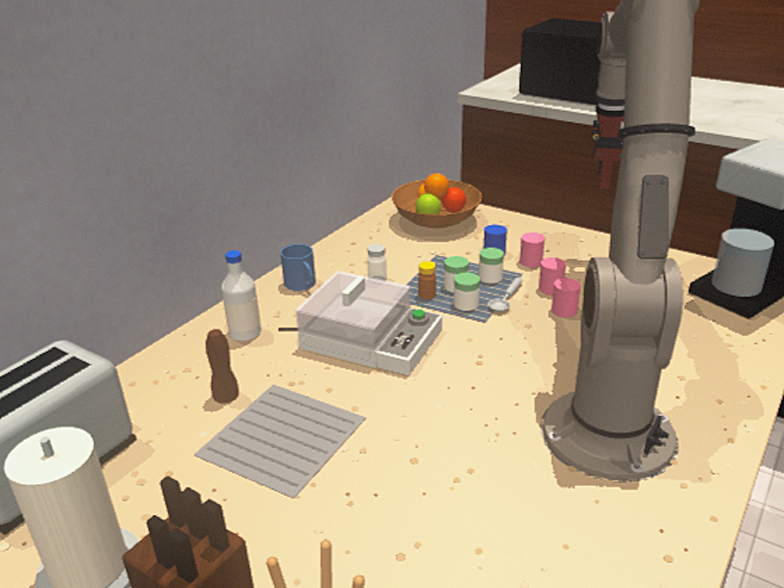

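Top view (in 1.4x pixels): green lids at (527,280), (498,308) and (565,306). The yellow honey cap is at (494,261), the handle at (387,234), the start button at (417,296), the wheel at about (378,300) and the grey mat at (236,273). Only those three are green-lidded. The pink jars at (541,405), (576,375) and (623,330) and the blue jar at (621,282) are decoys.

Run:
```python
from h import *
import pickle
c=pickle.load(open("top0.pkl","rb"));im=c["pixels"];hsv=cv2.cvtColor(im,cv2.COLOR_RGB2HSV)
save(c,"crop1",(235,120,425,260),4)
def blobs(m,mn):
    n,l,st,ce=cv2.connectedComponentsWithStats(m.astype(np.uint8));return [(ce[i],st[i,4],l==i) for i in range(1,n) if st[i,4]>mn]
H,S,V=[hsv[...,i].astype(int) for i in range(3)]
for ce,a,_ in blobs((H>45)&(H<80)&(S>70)&(V>80),30):
    print("green",ce.round(1),a,toplane(c,ce,.074).round(4),"z.046",toplane(c,ce,.046).round(4))
for ce,a,_ in blobs((H>22)&(H<32)&(S>180),30): print("yellow",ce.round(1),a,toplane(c,ce,.087).round(4))
g=im.astype(int)
m=(g.min(2)>195)&(S<40); m[:140]=0;m[190:]=0;m[:,:255]=0;m[:,300:]=0
for ce,a,mm in blobs(m,40):
    pts=np.argwhere(mm)[:,::-1].astype(np.float32);r=cv2.minAreaRect(pts)
    b=cv2.boxPoints(r);w=np.array([toplane(c,p,.132)[:2] for p in b]);print("handle",ce,a,r,w.round(4).tolist(),toplane(c,ce,.132).round(4))
for ce,a,mm in blobs((S<40)&(V>90)&(V<175),3000):
    r=cv2.minAreaRect(np.argwhere(mm)[:,::-1].astype(np.float32));print("mat?",ce,a,r,toplane(c,r[0],.002).round(4))
```

```text
green [375.8 199.6] 303 [ 0.4975 -0.3159  0.074 ] z.046 [ 0.4998 -0.3215  0.046 ]
green [298. 210.] 69 [ 0.461  -0.0854  0.074 ] z.046 [ 0.4626 -0.0862  0.046 ]
green [403.5 217.4] 313 [ 0.4462 -0.3988  0.074 ] z.046 [ 0.4474 -0.4061  0.046 ]
green [355.4 219.5] 312 [ 0.4369 -0.2563  0.074 ] z.046 [ 0.4379 -0.2607  0.046 ]
yellow [352.4 185.7] 134 [ 0.5357 -0.244   0.087 ]
mat? [277.2253949 179.6672742] 4938 ((277.6921691894531, 180.94102478027344), (89.01225280761719, 62.57951736450195), 82.40535736083984) [ 0.5551 -0.0215  0.002 ]
mat? [168.15309645 195.22416244] 4925 ((167.9864044189453, 195.16055297851562), (68.58515930175781, 72.38212585449219), 87.70938873291016) [0.5023 0.3216 0.002 ]
mat? [370.19153345 207.39727649] 3378 ((374.14422607421875, 207.01620483398438), (85.74274444580078, 79.82160186767578), 85.10090637207031) [ 0.4799 -0.3254  0.002 ]
```

View pics/crop1.png

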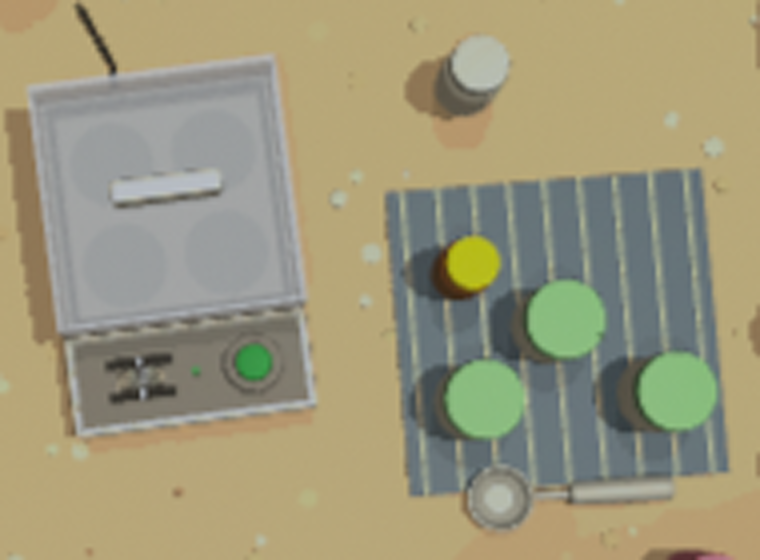

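The crop confirms it: the three green lids at crop (565,318), (484,398) and (677,390) are the jars, and honey (473,263) stands beside them. The handle is at (166,187) and the maker is turned about +0.13 rad. Next I work out the maker frame.

```bash
cat >> h.py <<'E'
def delta(P,yaw):
    "tool-frame shift (x,y,z) from the measured TCP to P, and turn about tool z to yaw of tool x"
    s=bot.state();r=R.from_rotvec(s["ee_rot"]);x=r.as_matrix()[:,0]
    dy=(yaw-np.arctan2(x[1],x[0])+np.pi)%(2*np.pi)-np.pi
    m=R.from_euler('z',yaw).as_matrix()@np.diag([1,-1,-1])
    return (m.T@(np.array(P)-s["tcp_pos"])).round(4), round(-dy,3), np.array(s["tcp_pos"]).round(4), np.array(s["wrist_force"]).round(1), s["t"]
E
python3 - <<'E'
from h import *
import pickle
c=pickle.load(open("top0.pkl","rb"))
q=lambda x,y,z:toplane(c,(235+x/4-.4,120+y/4-.4),z)[:2]
# cover top rim corners z=.098 back edge is bottom/upper; deck front corners z .042
L=lambda a,b:np.arctan2(*(a-b)[::-1])
print("deck front yaw",L(q(80,434,.042),q(314,404,.042))-np.pi/2)
print("handle yaw",L(q(113,194,.132),q(221,179,.132))-np.pi/2,"centre",q(167,186.5,.132))
print("cover back yaw",L(q(30,90,.098),q(273,57,.098))-np.pi/2)
print("button",q(252,361,.05))
a=.13;Rm=np.array([[np.cos(a),-np.sin(a)],[np.sin(a),np.cos(a)]])
print("O from button",toplane(c,(298,210),.048)[:2]-Rm@[-.13,-.048],"deck corners",(q(80,434,.042)+q(314,404,.042))/2-Rm@[-.169,0])
E
```

```text
deck front yaw 0.15062470193390798
handle yaw 0.16186103379777728 centre [ 0.58153481 -0.01939987]
cover back yaw 0.15916407305952562
button [ 0.4628078  -0.08484176]
O from button [ 0.58517503 -0.02166544] deck corners [ 0.58579215 -0.02238154]
```

play_rows(plan=[[0.08,[0,0,-0.006],[0,0,-0.166]],[0.08,[0,0,-0.006],[0,0,-0.166]],[0.08,[0,0,-0.006],[0,0,-0.166]],[0.08,[0,0,-0.006],[0,0,-0.166]],[0.08,[0,0,-0.006],[0,0,-0.166]],[0.08,[0,0,-0.006],[0,0,-0.166]],[0.08,[0,0,-0.006],[0,0,-0.166]],[0.08,[0,0,-0.006],[0,0,-0.166]],[0.08,[0.0455,0.034,0],[0,0,0]],[0.08,[0.0455,0.034,0],[0,0,0]],[0.08,[0.0455,0.034,0],[0,0,0]],[0.08,[0.0455,0.034,0],[0,0,0]],[0.08,[0.0455,0.034,0],[0,0,0]],[0.08,[0.0455,0.034,0],[0,0,0]],[0.08,[0.0455,0.034,0],[0,0,0]],[0.08,[0.0455,0.034,0],[0,0,0]],[0.08,[0.0455,0.034,0],[0,0,0]],[0.08,[0.0455,0.034,0],[0,0,0]],[0.08,[0.0455,0.034,0],[0,0,0]],[0.08,[0.0455,0.034,0],[0,0,0]]])

```text
t: 2.6
tcp_pos: [0.5808, -0.0173, 0.2954]
ee_rot: [-2.041, -2.388, 0.001]
wrist_force: [0.5, 0.2, 0.1]
width: 0.0801
finger_force: 0.0
```

Run:
```python
from h import *
import pickle
c=bot.capture("wrist");pickle.dump(c,open("w1.pkl","wb"));save(c,"w1",s=1.4)
print(delta([.582,-.019,.30],1.726),c["position"],c["attitude"],proj(c,[.582,-.019,.132]))
```

```text
(array([-0.0107, -0.0026, -0.0043]), np.float64(0.011), array([ 0.583 , -0.008 ,  0.2957]), array([2.9, 4.8, 2.5]), 2.65) [0.56748112 0.06502755 0.43210291] [2.82308193 0.22231206 0.03294773] [274.63763735 197.01607641]
```

View pics/w1.png

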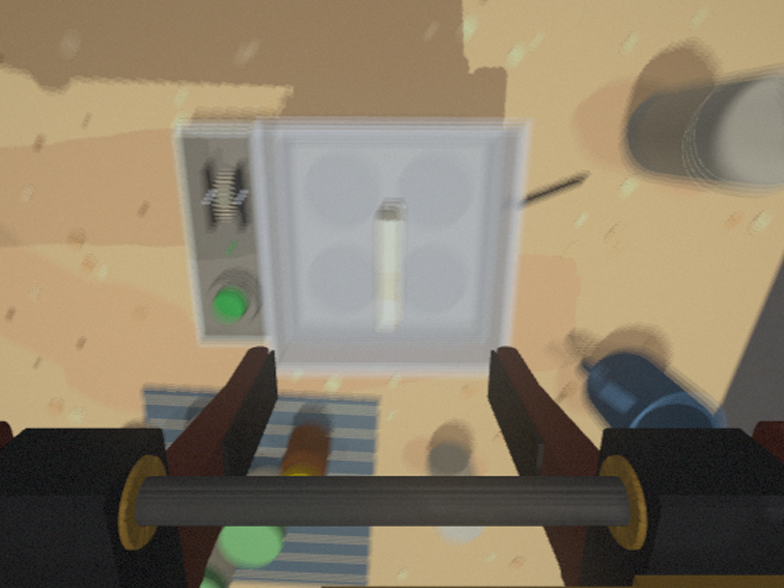

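The picture is motion-blurred because the arm was still settling. It shows the handle at (390,265), the wheel at (224,195) and the button at (231,300), in 1.4x pixels. I'll settle and measure from a sharp one.

play_rows(plan=[[0.08,[0,0,0],[0,0,0]],[0.08,[0,0,0],[0,0,0]],[0.08,[0,0,0],[0,0,0]],[0.08,[0,0,0],[0,0,0]]])

```text
t: 3.15
tcp_pos: [0.5801, -0.02, 0.2957]
ee_rot: [2.043, 2.387, -0.001]
wrist_force: [-0.7, 0.3, -0.1]
width: 0.08
finger_force: 0.0
```

Run:
```python
from h import *
import pickle
c=bot.capture("wrist");pickle.dump(c,open("w1.pkl","wb"));save(c,"w2",s=1.4)
print(delta([.582,-.019,.30],1.726))
```

```text
(array([ 0.0004,  0.0019, -0.0042]), np.float64(0.0), array([ 0.5802, -0.0197,  0.2958]), array([0.1, 0.3, 0.4]), 3.2)
```

View pics/w2.png

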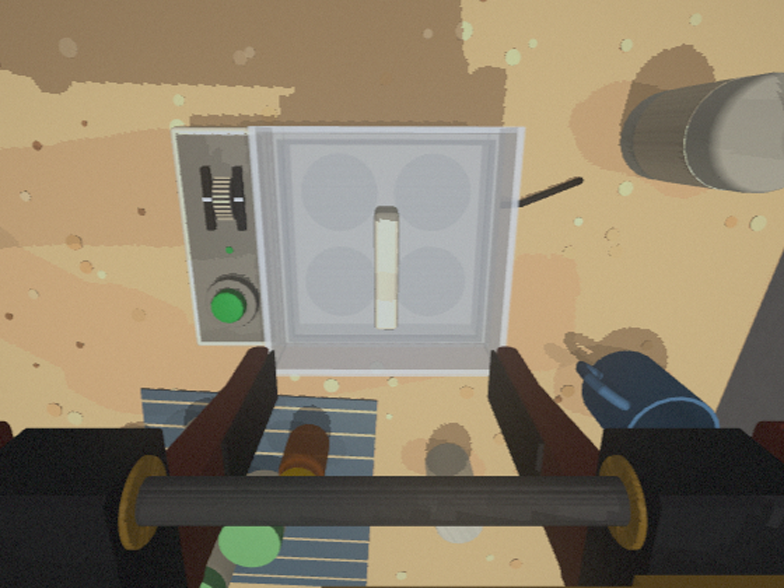

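Sharp view: the handle top spans (386,219)–(386,328) and is upright in the picture, so the yaw agrees. The button is at (229,306), the white lines at (207,199) and (239,199), and the wheel ribs are pale.

Run:
```python
from h import *
import pickle
c=pickle.load(open("w1.pkl","rb"))
t=lambda u,v,z:toplane(c,(u/1.4,v/1.4),z)[:2]
a,b=t(387,220,.132),t(386,328,.132);print("handle",(a+b)/2,np.linalg.norm(a-b),np.arctan2(*(a-b)[::-1])-np.pi/2)
B=t(229,306,.05);W=t(223,199,.051);print("button",B,"wheel",W,np.linalg.norm(B-W),"yaw",np.arctan2(*(W-B)[::-1])-np.pi/2)
y=.155;Rm=np.array([[np.cos(y),-np.sin(y)],[np.sin(y),np.cos(y)]])
print("O",B-Rm@[-.13,-.048],W-Rm@[-.13,.038])
```

```text
handle [ 0.5827001  -0.02166548] 0.07313606969257003 0.1494164698740903
button [ 0.45931185 -0.09147747] wheel [ 0.44971069 -0.00208614] 0.08990545937539582 yaw 0.10699572323026962
O [ 0.5803431 -0.0239835] [ 0.58401863 -0.01956117]
```

play_rows(plan=[[0.06,[0,0.002,0.033],[0,0,0]],[0.06,[0,0,0.033],[0,0,0]],[0.06,[0,0,0.033],[0,0,0]],[0.06,[0,0,0.033],[0,0,0]],[0.06,[0,0,0.02],[0,0,0]],[0.06,[0,0,0.013],[0,0,0]],[0.06,[0,0,0],[0,0,0]],[0.0,[0,0,0],[0,0,0]],[0.0,[0,0,0],[0,0,0]],[0.0,[0,0,0],[0,0,0]],[0.0,[0,0,0],[0,0,0]],[0.0,[0,0,0],[0,0,0]],[0.0,[0,0,0],[0,0,0]]], squeeze=40)

```text
t: 4.82
tcp_pos: [0.5824, -0.0184, 0.1308]
ee_rot: [2.041, 2.388, 0.0]
wrist_force: [0.8, -0.1, 0.4]
width: 0.0155
finger_force: 40.0
```

play_rows(plan=[[0.0,[0,0,-0.015],[0,0,0]],[0.0,[0,0,-0.03],[0,0,0]],[0.0,[0,0,-0.03],[0,0,0]],[0.0,[0,0,-0.03],[0,0,0]],[0.0,[0.0253,-0.0035,0],[0,0,0]],[0.0,[0.036,-0.0035,0],[0,0,0]],[0.0,[0.036,-0.0035,0],[0,0,0]],[0.0,[0.036,-0.0035,0],[0,0,0]],[0.0,[0.036,-0.0035,0],[0,0,0]],[0.0,[0.036,-0.0035,0],[0,0,0]],[0.0,[0.036,-0.0035,0],[0,0,0]],[0.0,[0.036,-0.0035,0],[0,0,0]],[0.0,[0.036,-0.0035,0],[0,0,0]],[0.0,[0.036,-0.002,0],[0,0,0]],[0.0,[0,0,0.03],[0,0,0]],[0.0,[0,0,0.03],[0,0,0]],[0.0,[0,0,0.03],[0,0,0]],[0.0,[0,0,0.03],[0,0,0]],[0.0,[0,0,0.012],[0,0,0]]])

```text
t: 7.2
tcp_pos: [0.4938, 0.3205, 0.1024]
ee_rot: [-2.04, -2.389, 0.005]
wrist_force: [0.4, 0.4, -3.5]
width: 0.0158
finger_force: 40.0
```

play_rows(plan=[[0.0,[0,0,0.006],[0,0,0]],[0.0,[0,0,0.006],[0,0,0]],[0.0,[0,0,0],[0,0,0]]])

```text
t: 7.58
tcp_pos: [0.4949, 0.3215, 0.092]
ee_rot: [2.04, 2.389, 0.001]
wrist_force: [0.0, -0.2, -2.7]
width: 0.0157
finger_force: 40.0
```

play_rows(plan=[[0.0,[0,0,0.002],[0,0,0]],[0.0,[0,0,0],[0,0,0]],[0.03,[0,0,0],[0,0,0]],[0.05,[0,0,0],[0,0,0]],[0.05,[0,0,0],[0,0,0]]])

```text
t: 8.2
tcp_pos: [0.4949, 0.3216, 0.09]
ee_rot: [2.04, 2.389, 0.001]
wrist_force: [-0.6, -0.3, -0.1]
width: 0.0422
finger_force: 0.0
```

play_rows(plan=[[0.086,[0,0,-0.03],[0,0,0]],[0.086,[0,0,-0.03],[0,0,0]],[0.086,[0,0,-0.03],[0,0,0]],[0.086,[0,0,-0.03],[0,0,0]],[0.086,[-0.0402,-0.0105,0],[0,0,0]],[0.086,[-0.0402,-0.0105,0],[0,0,0]],[0.086,[-0.0402,-0.0105,0],[0,0,0]],[0.086,[-0.0402,-0.0105,0],[0,0,0]],[0.086,[-0.0402,-0.0105,0],[0,0,0]],[0.086,[-0.0402,-0.0105,0],[0,0,0]],[0.086,[-0.0402,-0.0105,0],[0,0,0]],[0.086,[-0.0402,-0.0105,0],[0,0,0]],[0.086,[-0.0402,-0.0105,0],[0,0,0]],[0.086,[-0.0402,-0.0105,0],[0,0,0]],[0.086,[-0.0402,-0.0105,0],[0,0,0]],[0.086,[-0.0402,-0.0105,0],[0,0,0]],[0.086,[-0.0402,-0.0105,0],[0,0,0]],[0.086,[-0.0402,-0.0105,0],[0,0,0]]])

```text
t: 10.45
tcp_pos: [0.4373, -0.2588, 0.21]
ee_rot: [2.04, 2.389, 0.0]
wrist_force: [0.8, -0.7, 0.2]
width: 0.0863
finger_force: 0.0
```

play_rows(plan=[[0.086,[0,0,0],[0,0,0]],[0.086,[0,0,0],[0,0,0]],[0.086,[0,0,0],[0,0,0]]])

```text
t: 10.82
tcp_pos: [0.4378, -0.2561, 0.2098]
ee_rot: [-2.038, -2.391, -0.0]
wrist_force: [0.3, -0.3, -0.3]
width: 0.086
finger_force: 0.0
```

```bash
cat >> h.py <<'E'
def greens(n="top",z=.074,mn=30):
    c=bot.capture(n);hsv=cv2.cvtColor(c["pixels"],cv2.COLOR_RGB2HSV);H,S,V=[hsv[...,i].astype(int) for i in range(3)]
    k,l,st,ce=cv2.connectedComponentsWithStats(((H>45)&(H<80)&(S>70)&(V>80)).astype(np.uint8))
    for i in range(1,k):
        if st[i,4]>mn: print(n,ce[i].round(1),st[i],toplane(c,ce[i],z)[:2].round(4))
    return c
E
python3 - <<'E'
from h import *
print(delta([.437,-.2565,.21],1.726))
c=greens(); c=greens("wrist",mn=300);save(c,"w3")
E
```

```text
(array([-0.0002, -0.0008, -0.0002]), np.float64(0.004), array([ 0.4378, -0.2561,  0.2098]), array([ 0.3, -0.3, -0.3]), 10.825)
top [298. 210.] [294 206   9   9  69] [ 0.461  -0.0854]
top [352.1 220. ] [346 210  13  20 187] [ 0.4351 -0.2464]
wrist [270.  234.5] [ 236  170   71  131 7034] [ 0.4392 -0.2837]
wrist [258.5 327.3] [ 229  311   59   29 1309] [ 0.4432 -0.3784]
```

View pics/w3.png

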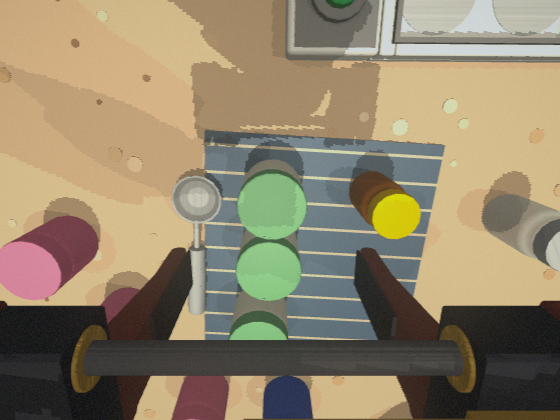

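Wrist view: the J3 lid is at (272,206), the next lid (J1) at (268,271) and the honey cap at (395,215). The spoon lies to the left at (197,200). I'll check J3 on its plane.

Run:
```python
from h import *
c=bot.capture("wrist")
for p in((272,206),(268,271)): print(toplane(c,p,.074))
```

```text
[ 0.43677559 -0.25833857  0.074     ]
[ 0.44283173 -0.31871911  0.074     ]
```

J1 has been knocked about 55 mm and now stands almost against J3. Gripping along x still clears both.

play_rows(plan=[[0.086,[-0.001,-0.001,0.034],[0,0,0]],[0.086,[0,0,0.034],[0,0,0]],[0.086,[0,0,0.034],[0,0,0]],[0.086,[0,0,0.026],[0,0,0]],[0.086,[0,0,0.015],[0,0,0]],[0.086,[0,0,0],[0,0,0]],[0.086,[0,0,0],[0,0,0]],[0.05,[0,0,0],[0,0,0]],[0.05,[0,0,0],[0,0,0]],[0.05,[0,0,0],[0,0,0]],[0.05,[0,0,0],[0,0,0]],[0.05,[0,0,0],[0,0,0]]], squeeze=30)

```text
t: 12.48
tcp_pos: [0.4368, -0.2588, 0.067]
ee_rot: [2.04, 2.388, -0.0]
wrist_force: [-0.5, -0.2, 5.0]
width: 0.0595
finger_force: 30.0
```

play_rows(plan=[[0.05,[0,0,-0.015],[0,0,0]],[0.05,[0,0,-0.035],[0,0,0]],[0.05,[0,0,-0.035],[0,0,0]],[0.05,[0,0,-0.035],[0,0,0]],[0.05,[0.0259,0.0226,0],[0,0,0]],[0.05,[0.0259,0.0226,0],[0,0,0]],[0.05,[0.0259,0.0226,0],[0,0,0]],[0.05,[0.0259,0.0226,0],[0,0,0]],[0.05,[0.0259,0.0226,0],[0,0,0]],[0.05,[0.0259,0.0226,0],[0,0,0]],[0.05,[0.0259,0.0226,0],[0,0,0]],[0.05,[0.0259,0.0226,0],[0,0,0]],[0.05,[0.0259,0.0226,0],[0,0,0]],[0.05,[0.0259,0.0226,0],[0,0,0]],[0.05,[0,0,0],[0,0,0]],[0.05,[0,0,0.03],[0,0,0]],[0.05,[0,0,0.03],[0,0,0]],[0.05,[0,0,0.025],[0,0,0]],[0.05,[0,0,0.015],[0,0,0]],[0.05,[0,0,0],[0,0,0]]])

```text
t: 14.98
tcp_pos: [0.6185, 0.0318, 0.086]
ee_rot: [-2.04, -2.387, 0.003]
wrist_force: [0.1, -0.1, -2.6]
width: 0.0592
finger_force: 30.0
```

Run:
```python
from h import *
print(delta([.62,.0319,.079],1.726))
```

```text
(array([-0.0001,  0.0015,  0.007 ]), np.float64(0.001), array([0.6185, 0.0318, 0.086 ]), array([ 0.1, -0.1, -2.6]), 14.975)
```

play_rows(plan=[[0.05,[0,0,0.004],[0,0,0]],[0.05,[0,0,0.0035],[0,0,0]],[0.05,[0,0,0.001],[0,0,0]],[0.05,[0,0,0],[0,0,0]]])

```text
t: 15.48
tcp_pos: [0.6202, 0.0326, 0.0809]
ee_rot: [2.039, 2.387, 0.001]
wrist_force: [-5.8, -1.9, 14.1]
width: 0.0596
finger_force: 30.0
```

play_rows(plan=[[0.066,[0,0,0],[0,0,0]],[0.072,[0,0,0],[0,0,0]],[0.076,[0,0,0],[0,0,0]],[0.076,[0,0,0],[0,0,0]],[0.076,[0,0,-0.02],[0,0,0]],[0.076,[0,0,-0.04],[0,0,0]],[0.076,[0,0,-0.06],[0,0,0]],[0.076,[0,0,-0.02],[0,0,0]],[0.086,[-0.04,-0.04,0],[0,0,0]],[0.086,[-0.05,-0.04,0],[0,0,0]],[0.086,[-0.05,-0.04,0],[0,0,0]],[0.086,[-0.05,-0.04,0],[0,0,0]],[0.086,[-0.05,-0.03,0],[0,0,0]],[0.086,[-0.04,-0.02,0],[0,0,0]],[0.086,[-0.04,-0.01,0],[0,0,0]],[0.086,[0,0,0],[0,0,0]],[0.086,[0,0,0],[0,0,0]],[0.086,[0,0,0],[0,0,0]]])

```text
t: 17.73
tcp_pos: [0.4548, -0.3124, 0.2184]
ee_rot: [-2.038, -2.391, -0.001]
wrist_force: [0.0, -0.2, 0.7]
width: 0.0858
finger_force: 0.0
```

Run:
```python
from h import *
print(delta([.443,-.318,.215],1.726))
c=greens("top");greens("top",.088);w=greens("wrist",mn=300)
import pickle;save(c,"t4",(235,120,425,260),4);save(w,"w4")
```

```text
(array([-0.0037, -0.0126,  0.0034]), np.float64(0.004), array([ 0.4548, -0.3124,  0.2184]), array([ 0. , -0.2,  0.7]), 17.725)
top [259.3 155.6] [250 146  20  20 316] [0.6212 0.0337]
top [298. 210.] [294 206   9   9  69] [ 0.461  -0.0854]
top [374.4 217.9] [367 208  16  20 248] [ 0.4427 -0.3124]
top [259.3 155.7] [250 146  20  20 315] [0.6186 0.0328]
top [298. 210.] [294 206   9   9  69] [ 0.4602 -0.0851]
top [374.3 217.9] [367 208  16  20 246] [ 0.4422 -0.3095]
wrist [259.3 204.8] [ 226  170   67   69 3525] [ 0.4432 -0.3179]
wrist [249.6 285.2] [ 218  254   63   62 3027] [ 0.4458 -0.3969]
```

View pics/t4.png

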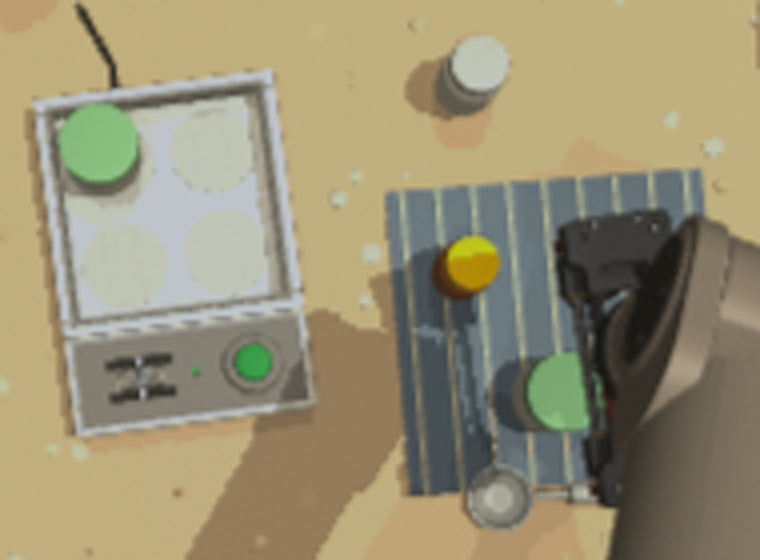

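Top crop: jar A stands in the bay's far-left corner, with its lid at crop (98,145). The wrist view puts J1 at (0.443,-0.318) and J2 at (0.446,-0.397).

play_rows(plan=[[0.086,[-0.0035,-0.0125,0.03],[0,0,0]],[0.086,[0,0,0.034],[0,0,0]],[0.086,[0,0,0.034],[0,0,0]],[0.086,[0,0,0.034],[0,0,0]],[0.086,[0,0,0.018],[0,0,0]],[0.086,[0,0,0],[0,0,0]],[0.086,[0,0,0],[0,0,0]],[0.05,[0,0,0],[0,0,0]],[0.05,[0,0,0],[0,0,0]],[0.05,[0,0,0],[0,0,0]],[0.05,[0,0,0],[0,0,0]],[0.05,[0,0,0],[0,0,0]]], squeeze=30)

```text
t: 19.38
tcp_pos: [0.4429, -0.3196, 0.0686]
ee_rot: [2.04, 2.388, 0.0]
wrist_force: [0.3, 0.9, 6.1]
width: 0.0599
finger_force: 30.0
```

play_rows(plan=[[0.05,[0,0,-0.015],[0,0,0]],[0.05,[0,0,-0.035],[0,0,0]],[0.05,[0,0,-0.035],[0,0,0]],[0.05,[0,0,-0.035],[0,0,0]],[0.05,[0.023,0.0227,0],[0,0,0]],[0.05,[0.023,0.0227,0],[0,0,0]],[0.05,[0.023,0.0227,0],[0,0,0]],[0.05,[0.023,0.0227,0],[0,0,0]],[0.05,[0.023,0.0227,0],[0,0,0]],[0.05,[0.023,0.0227,0],[0,0,0]],[0.05,[0.023,0.0227,0],[0,0,0]],[0.05,[0.023,0.0227,0],[0,0,0]],[0.05,[0.023,0.0227,0],[0,0,0]],[0.05,[0.023,0.0227,0],[0,0,0]],[0.05,[0,0,0],[0,0,0]],[0.05,[0,0,0.03],[0,0,0]],[0.05,[0,0,0.03],[0,0,0]],[0.05,[0,0,0.025],[0,0,0]],[0.05,[0,0,0.015],[0,0,0]],[0.05,[0,0,0],[0,0,0]]])

```text
t: 21.88
tcp_pos: [0.6299, -0.0574, 0.0874]
ee_rot: [-2.04, -2.387, 0.003]
wrist_force: [-0.2, 0.5, -2.3]
width: 0.0597
finger_force: 30.0
```

play_rows(plan=[[0.05,[0,0,0.003],[0,0,0]],[0.05,[0,0,0.003],[0,0,0]],[0.05,[0,0,0],[0,0,0]]])

```text
t: 22.25
tcp_pos: [0.6312, -0.0567, 0.0827]
ee_rot: [2.04, 2.388, 0.001]
wrist_force: [1.5, 0.1, 0.5]
width: 0.0593
finger_force: 30.0
```

play_rows(plan=[[0.05,[0,0,0.001],[0,0,0]],[0.066,[0,0,0],[0,0,0]],[0.072,[0,0,0],[0,0,0]],[0.076,[0,0,0],[0,0,0]],[0.076,[0,0,0],[0,0,0]],[0.076,[0,0,-0.02],[0,0,0]],[0.076,[0,0,-0.04],[0,0,0]],[0.076,[0,0,-0.05],[0,0,0]],[0.076,[0,0,-0.02],[0,0,0]],[0.086,[-0.044,-0.0336,0],[0,0,0]],[0.086,[-0.044,-0.0336,0],[0,0,0]],[0.086,[-0.044,-0.0336,0],[0,0,0]],[0.086,[-0.044,-0.0336,0],[0,0,0]],[0.086,[-0.044,-0.0336,0],[0,0,0]],[0.086,[-0.044,-0.0336,0],[0,0,0]],[0.086,[-0.044,-0.0336,0],[0,0,0]],[0.086,[0,0,0],[0,0,0]],[0.086,[0,0,0],[0,0,0]],[0.086,[0,0,0],[0,0,0]],[0.086,[0,0,0],[0,0,0]]])

```text
t: 24.75
tcp_pos: [0.4475, -0.3964, 0.2113]
ee_rot: [-2.038, -2.391, -0.001]
wrist_force: [-0.5, -0.2, -0.1]
width: 0.086
finger_force: 0.0
```

Run:
```python
from h import *
print(delta([.446,-.397,.067],1.726))
c=greens("top",.087);w=greens("wrist",mn=300)
```

```text
(array([-0.0004, -0.0016,  0.1443]), np.float64(0.004), array([ 0.4475, -0.3964,  0.2113]), array([-0.5, -0.2, -0.1]), 24.75)
top [289.4 152.6] [280 143  20  20 318] [ 0.63   -0.0561]
top [259.3 155.6] [250 146  20  20 317] [0.6189 0.033 ]
top [298. 210.] [294 206   9   9  69] [ 0.4603 -0.0851]
top [403.6 217.3] [394 208  20  20 309] [ 0.4459 -0.3957]
wrist [270.8 206.6] [ 237  172   69   69 3681] [ 0.4455 -0.3997]
```

play_rows(plan=[[0.086,[-0.002,-0.0016,0.03],[0,0,0]],[0.086,[0,0,0.034],[0,0,0]],[0.086,[0,0,0.034],[0,0,0]],[0.086,[0,0,0.03],[0,0,0]],[0.086,[0,0,0.015],[0,0,0]],[0.086,[0,0,0],[0,0,0]],[0.086,[0,0,0],[0,0,0]],[0.05,[0,0,0],[0,0,0]],[0.05,[0,0,0],[0,0,0]],[0.05,[0,0,0],[0,0,0]],[0.05,[0,0,0],[0,0,0]],[0.05,[0,0,0],[0,0,0]]], squeeze=30)

```text
t: 26.35
tcp_pos: [0.4456, -0.4001, 0.0686]
ee_rot: [2.04, 2.388, -0.0]
wrist_force: [0.5, -0.2, 4.2]
width: 0.0597
finger_force: 30.0
```

play_rows(plan=[[0.05,[0,0,-0.015],[0,0,0]],[0.05,[0,0,-0.035],[0,0,0]],[0.05,[0,0,-0.035],[0,0,0]],[0.05,[0,0,-0.035],[0,0,0]],[0.05,[0.0323,0.0137,0],[0,0,0]],[0.05,[0.0323,0.0137,0],[0,0,0]],[0.05,[0.0323,0.0137,0],[0,0,0]],[0.05,[0.0323,0.0137,0],[0,0,0]],[0.05,[0.0323,0.0137,0],[0,0,0]],[0.05,[0.0323,0.0137,0],[0,0,0]],[0.05,[0.0323,0.0137,0],[0,0,0]],[0.05,[0.0323,0.0137,0],[0,0,0]],[0.05,[0.0323,0.0137,0],[0,0,0]],[0.05,[0.0323,0.0137,0],[0,0,0]],[0.05,[0.0323,0.0137,0],[0,0,0]],[0.05,[0,0,0],[0,0,0]],[0.05,[0,0,0.035],[0,0,0]],[0.05,[0,0,0.035],[0,0,0]],[0.05,[0,0,0.03],[0,0,0]],[0.05,[0,0,0],[0,0,0]]])

```text
t: 28.85
tcp_pos: [0.5365, -0.0266, 0.0864]
ee_rot: [-2.039, -2.385, 0.006]
wrist_force: [0.5, -0.3, -2.1]
width: 0.0595
finger_force: 30.0
```

play_rows(plan=[[0.05,[0,0,0.003],[0,0,0]],[0.05,[0,0,0.003],[0,0,0]],[0.05,[0,0,0],[0,0,0]]])

```text
t: 29.22
tcp_pos: [0.539, -0.0256, 0.0828]
ee_rot: [2.04, 2.388, 0.001]
wrist_force: [0.1, 0.5, -3.4]
width: 0.0597
finger_force: 30.0
```

play_rows(plan=[[0.05,[0,0,0.0015],[0,0,0]],[0.05,[0,0,0],[0,0,0]],[0.066,[0,0,0],[0,0,0]],[0.072,[0,0,0],[0,0,0]],[0.076,[0,0,0],[0,0,0]],[0.076,[0,0,0],[0,0,0]],[0.076,[0,0,-0.02],[0,0,0]],[0.076,[0,0,-0.04],[0,0,0]],[0.076,[0,0,-0.05],[0,0,0]],[0.076,[0,0,-0.05],[0,0,0]],[0.06,[0.05,0.0015,-0.03],[0,0,0]],[0.06,[0.05,0.0015,0],[0,0,0]],[0.06,[0.05,0.0015,0],[0,0,0]],[0.06,[0.05,0.0015,0],[0,0,0]],[0.06,[0.05,0.0015,0],[0,0,0]],[0.06,[0.05,0.0015,0],[0,0,0]],[0.06,[0.05,0.001,0],[0,0,0]],[0.06,[0,0,0],[0,0,0]],[0.06,[0,0,0],[0,0,0]],[0.06,[0,0,0],[0,0,0]]])

```text
t: 31.72
tcp_pos: [0.4945, 0.3201, 0.2705]
ee_rot: [2.043, 2.386, -0.001]
wrist_force: [1.1, -0.4, 0.3]
width: 0.06
finger_force: 0.0
```

Run:
```python
from h import *
print(delta([.4949,.3216,.0912],1.726))
c=greens("top",.087);w=bot.capture("wrist")
import pickle;pickle.dump(w,open("w5.pkl","wb"))
im=np.hstack([w["pixels"],cv2.resize(c["pixels"][130:250,240:400],(560,420))]);cv2.imwrite("pics/w5.png",cv2.resize(im[...,::-1],(800,300),interpolation=cv2.INTER_AREA))
```

```text
(array([0.0014, 0.0006, 0.1793]), np.float64(-0.001), array([0.4945, 0.3201, 0.2705]), array([ 1.1, -0.4,  0.3]), 31.725)
top [289.4 152.6] [280 143  20  20 321] [ 0.6299 -0.056 ]
top [259.4 155.6] [250 146  20  20 317] [0.6189 0.0327]
top [278.8 183.4] [269 174  20  20 308] [ 0.5377 -0.0268]
top [298. 210.] [294 206   9   9  69] [ 0.4603 -0.0851]
```

View pics/w5.png

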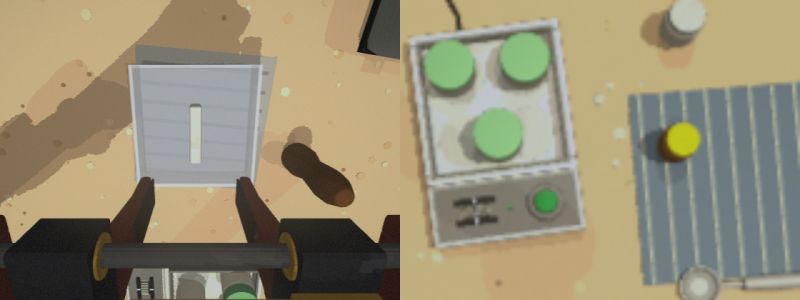

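All three jars stand upright in the bay, with their lids forming a triangle. The cover is still on the mat, with its handle at about (195,136) in the left half and unturned. A quick check of the handle position follows.

Run:
```python
from h import *
import pickle
c=pickle.load(open("w5.pkl","rb"));H=cv2.cvtColor(c["pixels"],cv2.COLOR_RGB2HSV)
b=c["pixels"].astype(int)[130:245,255:295]
m=(b.min(2)>190); n,l,st,ce=cv2.connectedComponentsWithStats(m.astype(np.uint8))
for i in range(1,n):
    if st[i,4]>200: 
        x,y,w,h,a=st[i]; print(st[i]); u=255+x+w/2
        A,B=toplane(c,(u,130+y),.092),toplane(c,(u,130+y+h),.092);print(A,B,(A+B)/2,np.linalg.norm(A-B),np.arctan2(*(A-B)[1::-1])-np.pi/2)
```

```text
[ 13  22  13  50 530]
[0.48973922 0.35666561 0.092     ] [0.49722175 0.30923056 0.092     ] [0.49348048 0.33294808 0.092     ] 0.04802158236780485 0.15645354181482674
[ 13  73  12  25 223]
[0.49690242 0.30816205 0.092     ] [0.50090856 0.28269129 0.092     ] [0.49890549 0.29542667 0.092     ] 0.025783893312108206 0.1560056951426585
```

play_rows(plan=[[0.06,[0.0014,0.0006,0.03],[0,0,0]],[0.06,[0,0,0.034],[0,0,0]],[0.06,[0,0,0.034],[0,0,0]],[0.06,[0,0,0.034],[0,0,0]],[0.06,[0,0,0.034],[0,0,0]],[0.06,[0,0,0.0125],[0,0,0]],[0.06,[0,0,0],[0,0,0]],[0.06,[0,0,0],[0,0,0]],[0.0,[0,0,0],[0,0,0]],[0.0,[0,0,0],[0,0,0]],[0.0,[0,0,0],[0,0,0]],[0.0,[0,0,0],[0,0,0]],[0.0,[0,0,0],[0,0,0]],[0.0,[0,0,0],[0,0,0]]], squeeze=40)

```text
t: 33.58
tcp_pos: [0.4943, 0.3233, 0.0922]
ee_rot: [2.04, 2.389, 0.0]
wrist_force: [0.1, -0.4, 0.4]
width: 0.0161
finger_force: 40.0
```

play_rows(plan=[[0.0,[0,0,-0.02],[0,0,0]],[0.0,[0,0,-0.035],[0,0,0]],[0.0,[0,0,-0.035],[0,0,0]],[0.0,[0,0,-0.035],[0,0,0]],[0.0,[-0.0314,0.0031,0],[0,0,0]],[0.0,[-0.032,0.0031,0],[0,0,0]],[0.0,[-0.032,0.0031,0],[0,0,0]],[0.0,[-0.032,0.0031,0],[0,0,0]],[0.0,[-0.032,0.0031,0],[0,0,0]],[0.0,[-0.032,0.0031,0],[0,0,0]],[0.0,[-0.032,0.0031,0],[0,0,0]],[0.0,[-0.032,0.0031,0],[0,0,0]],[0.0,[-0.032,0.0031,0],[0,0,0]],[0.0,[-0.032,0.0031,0],[0,0,0]],[0.0,[-0.03,0.0031,0],[0,0,0]],[0.0,[0,0,0.02],[0,0,0]],[0.0,[0,0,0],[0,0,0]],[0.0,[0,0,0],[0,0,0]]])

```text
t: 35.83
tcp_pos: [0.5822, -0.0149, 0.1975]
ee_rot: [-2.037, -2.391, -0.001]
wrist_force: [-0.2, -0.1, -4.1]
width: 0.0158
finger_force: 40.0
```

Run:
```python
from h import *
print(delta([.5821,-.0166,.132],1.726))
```

```text
(array([-0.0017, -0.0004,  0.0655]), np.float64(0.004), array([ 0.5822, -0.0149,  0.1975]), array([-0.2, -0.1, -4.1]), 35.825)
```

play_rows(plan=[[0.0,[-0.0016,-0.0004,0.015],[0,0,0.003]],[0.0,[0,0,0.02],[0,0,0]],[0.0,[0,0,0.015],[0,0,0]],[0.0,[0,0,0.004],[0,0,0]],[0.0,[0,0,0.004],[0,0,0]],[0.0,[0,0,0.004],[0,0,0]],[0.0,[0,0,0],[0,0,0]]])

```text
t: 36.7
tcp_pos: [0.5824, -0.0181, 0.1352]
ee_rot: [2.044, 2.386, 0.0]
wrist_force: [-0.5, 0.1, -3.3]
width: 0.0157
finger_force: 40.0
```

play_rows(plan=[[0.0,[0.0012,0,0.002],[0,0,0]],[0.0,[0,0,0.0015],[0,0,0]],[0.0,[0,0,0.001],[0,0,0]],[0.0,[0,0,0],[0,0,0]]])

```text
t: 37.2
tcp_pos: [0.5827, -0.0174, 0.1341]
ee_rot: [2.043, 2.383, -0.001]
wrist_force: [-10.2, -3.5, 23.1]
width: 0.0158
finger_force: 40.0
```

play_rows(plan=[[0.0,[0,-0.001,-0.001],[0,0,0]],[0.03,[0,0,0],[0,0,0]],[0.05,[0,0,0],[0,0,0]],[0.06,[0,0,0],[0,0,0]],[0.06,[0,0,0],[0,0,0]],[0.06,[0,0,0],[0,0,0]]])

```text
t: 37.95
tcp_pos: [0.5811, -0.017, 0.1315]
ee_rot: [-2.044, -2.386, 0.0]
wrist_force: [0.1, -0.6, -0.2]
width: 0.0593
finger_force: 0.0
```

play_rows(plan=[[0.0,[0,0,0],[0,0,0]],[0.0,[0,0,0],[0,0,0]],[0.0,[0,0,0],[0,0,0]],[0.0,[0,0,0],[0,0,0]],[0.0,[0,0,0],[0,0,0]]])

```text
t: 38.58
tcp_pos: [0.5814, -0.017, 0.1317]
ee_rot: [2.044, 2.386, 0.001]
wrist_force: [1.7, -0.4, 0.1]
width: 0.0155
finger_force: 40.0
```

play_rows(plan=[[0.06,[0,0,0],[0,0,0]],[0.06,[0,0,0],[0,0,0]],[0.06,[0,0,0],[0,0,0]],[0.06,[0,0,-0.03],[0,0,0]],[0.06,[0,0,-0.05],[0,0,0]],[0.0,[0,-0.03,0],[0,0,0]],[0.0,[0,-0.05,0],[0,0,0]],[0.0,[0.027,-0.049,0],[0,0,0]],[0.0,[0,0,0],[0,0,0]],[0.0,[0,0,0],[0,0,0]],[0.0,[0,0,0],[0,0,0]],[0.0,[0,0,0],[0,0,0]],[0.0,[0,0,0],[0,0,0]],[0.0,[0,0,0],[0,0,0]]])

```text
t: 40.33
tcp_pos: [0.4497, -0.0101, 0.2115]
ee_rot: [-2.044, -2.386, -0.0]
wrist_force: [-0.3, -0.0, -0.0]
width: 0.0004
finger_force: 0.0
```

Run:
```python
from h import *
print(delta([.4494,-.010,.085],1.726))
w=bot.capture("wrist");s=bot.capture("side")
print("wheel proj",proj(w,[.4482,-.0021,.051]),proj(w,[.5825,-.0195,.132]))
a=w["pixels"];b=cv2.resize(s["pixels"][170:280,200:330],(500,420),interpolation=cv2.INTER_CUBIC)
im=np.hstack([a,b]);cv2.imwrite("pics/w6.png",cv2.resize(im[...,::-1],(800,317),interpolation=cv2.INTER_AREA))
```

```text
(array([ 0.0002, -0.0003,  0.1265]), np.float64(-0.001), array([ 0.4497, -0.0101,  0.2115]), array([-0.3, -0. , -0. ]), 40.325)
wheel proj [273.27189264 187.17967593] [458.1376717  267.78192446]
```

View pics/w6.png

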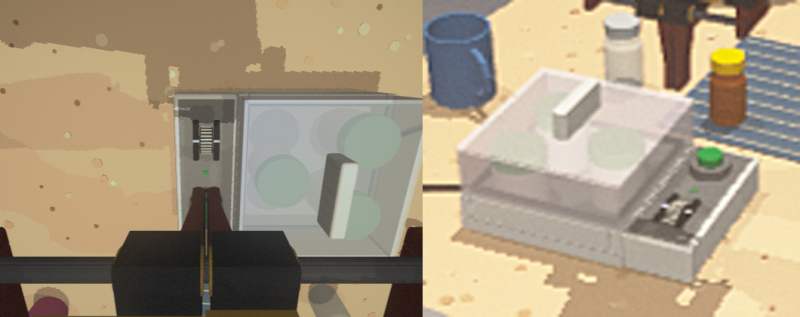

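The cover looks level and seated over the jars. The wheel is at (206,139), within about 2 mm of the prediction, so I lower to it.

play_rows(plan=[[0.0,[0,0,0.04],[0,0,0]],[0.0,[0,0,0.05],[0,0,0]],[0.0,[0,0,0.035],[0,0,0]],[0.0,[0,0,0.008],[0,0,0]],[0.0,[0,0,0],[0,0,0]],[0.0,[0,0,0],[0,0,0]]])

```text
t: 41.18
tcp_pos: [0.4507, -0.0101, 0.08]
ee_rot: [2.043, 2.384, 0.002]
wrist_force: [-0.0, -0.3, -0.7]
width: 0.001
finger_force: 0.0
```

play_rows(plan=[[0.0,[0,0,0.002],[0,0,0]],[0.0,[0,0,0],[0,0,0]],[0.0,[0,0,0],[0,0,0]]])

```text
t: 41.55
tcp_pos: [0.4497, -0.0103, 0.0769]
ee_rot: [2.044, 2.385, 0.0]
wrist_force: [-0.4, 0.2, -0.9]
width: 0.0005
finger_force: 0.0
```

play_rows(plan=[[0.0,[0,0,0.001],[0,0,0]],[0.0,[0,0,0],[0,0,0]]])

```text
t: 41.8
tcp_pos: [0.4498, -0.0102, 0.0761]
ee_rot: [2.044, 2.385, -0.0]
wrist_force: [-2.4, -1.0, 6.0]
width: 0.0004
finger_force: 3.4
```

play_rows(plan=[[0.0,[0,0,0.001],[0,0,0]],[0.0,[0,0,0],[0,0,0]]])

```text
t: 42.05
tcp_pos: [0.45, -0.0103, 0.0757]
ee_rot: [2.043, 2.385, -0.001]
wrist_force: [-3.8, -1.5, 15.8]
width: 0.0005
finger_force: 8.3
```

play_rows(plan=[[0.0,[0,0,-0.0008],[0,0,0]],[0.0,[0.004,0,0],[0,0,0]],[0.0,[0.004,0,0],[0,0,0]],[0.0,[0.004,0,0],[0,0,0]],[0.0,[0.004,0,0],[0,0,0]],[0.0,[0,0,0],[0,0,0]]])

```text
t: 42.8
tcp_pos: [0.4473, 0.006, 0.076]
ee_rot: [2.043, 2.386, 0.0]
wrist_force: [-2.6, 0.9, 8.8]
width: 0.0004
finger_force: 4.5
```

play_rows(plan=[[0.0,[0,0,-0.005],[0,0,0]],[0.0,[-0.008,0,0],[0,0,0]],[0.0,[-0.008,0,0],[0,0,0]],[0.0,[0,0,0.003],[0,0,0]],[0.0,[0,0,0.002],[0,0,0]],[0.0,[0,0,0],[0,0,0]],[0.0,[0.004,0,0],[0,0,0]],[0.0,[0.004,0,0],[0,0,0]],[0.0,[0.004,0,0],[0,0,0]],[0.0,[0.004,0,0],[0,0,0]],[0.0,[0,0,0],[0,0,0]]])

```text
t: 44.18
tcp_pos: [0.447, 0.0062, 0.076]
ee_rot: [2.043, 2.386, -0.001]
wrist_force: [-3.4, 0.3, 12.2]
width: 0.0005
finger_force: 5.7
```

play_rows(plan=[[0.0,[0,0,-0.03],[0,0,0]],[0.0,[-0.03,0,-0.05],[0,0,0]],[0.0,[-0.04,0,-0.05],[0,0,0]],[0.0,[0,0,0],[0,0,0]],[0.0,[0,0,0],[0,0,0]],[0.0,[0,0,0],[0,0,0]],[0.0,[0,0,0],[0,0,0]]])

```text
t: 45.05
tcp_pos: [0.457, -0.0616, 0.2032]
ee_rot: [-2.04, -2.386, 0.001]
wrist_force: [0.5, -0.0, -0.6]
width: 0.0005
finger_force: 0.0
```

Run:
```python
from h import *
w=bot.capture("wrist");u=proj(w,[.4482,-.0021,.051]).astype(int);print(u,bot.state()["tcp_pos"])
import pickle;pickle.dump(w,open("w7.pkl","wb"))
save(w,"w7",(max(0,u[0]-50),max(0,u[1]-50),u[0]+50,u[1]+50),5)
```

```text
[274 128] [ 0.45722479 -0.06174097  0.20343248]
```

View pics/w7.png

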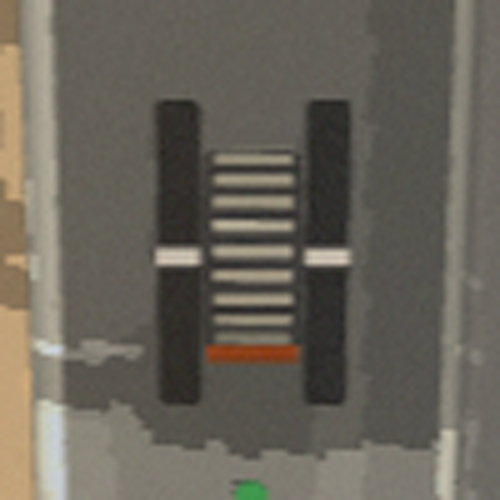

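The orange mark now shows at (253,353) and the white lines at y=257. From the chord (R = 22 mm) about 0.82 rad remains, roughly 18 mm of draw.

play_rows(plan=[[0.0,[0.025,0,0.03],[0,0,0]],[0.0,[0.03,0,0.04],[0,0,0]],[0.0,[0,0,0.04],[0,0,0]],[0.0,[0,0,0.014],[0,0,0]],[0.0,[0,0,0],[0,0,0]],[0.0,[0,0,0],[0,0,0]],[0.0,[0,0,0],[0,0,0]]])

```text
t: 45.98
tcp_pos: [0.4502, -0.0085, 0.0814]
ee_rot: [2.044, 2.383, 0.002]
wrist_force: [-0.2, 0.2, 0.2]
width: 0.0006
finger_force: 0.0
```

play_rows(plan=[[0.0,[0,0,0.002],[0,0,0]],[0.0,[0,0,0.001],[0,0,0]],[0.0,[0,0,0],[0,0,0]]])

```text
t: 46.35
tcp_pos: [0.4492, -0.0083, 0.0772]
ee_rot: [-2.044, -2.386, 0.0]
wrist_force: [-0.5, -0.9, 1.4]
width: 0.0003
finger_force: 0.0
```

play_rows(plan=[[0.0,[0,0,0.0017],[0,0,0]],[0.0,[0,0,0],[0,0,0]],[0.0,[0.004,0,0],[0,0,0]],[0.0,[0.004,0,0],[0,0,0]],[0.0,[0.004,0,0],[0,0,0]],[0.0,[0,0,0],[0,0,0]]])

```text
t: 47.1
tcp_pos: [0.4476, 0.004, 0.0761]
ee_rot: [2.043, 2.386, -0.0]
wrist_force: [-2.2, -0.1, 8.8]
width: 0.0006
finger_force: 4.4
```

play_rows(plan=[[0.0,[0,0,-0.03],[0,0,0]],[0.0,[-0.03,0,-0.05],[0,0,0]],[0.0,[-0.035,0,-0.05],[0,0,0]],[0.0,[0,0,0],[0,0,0]],[0.0,[0,0,0],[0,0,0]],[0.0,[0,0,0],[0,0,0]],[0.0,[0,0,0],[0,0,0]]])

```text
t: 47.98
tcp_pos: [0.4567, -0.0597, 0.2045]
ee_rot: [-2.041, -2.386, 0.001]
wrist_force: [0.5, -0.7, 0.7]
width: 0.0002
finger_force: 0.0
```

```bash
cat >> h.py <<'E'
def wheel():
    w=bot.capture("wrist");u=proj(w,[.4482,-.0021,.051]).astype(int);x0,y0=u-50
    p=w["pixels"][y0:u[1]+50,x0:u[0]+50];h=cv2.cvtColor(p,cv2.COLOR_RGB2HSV);H,S,V=[h[...,i].astype(int) for i in range(3)]
    m=((H<12)&(S>150)&(V>90));m[:,:40]=0;m[:,62:]=0;ys,xs=np.nonzero(m)
    wh=(p.min(2)>190);wh[:,np.r_[0:30,41:60,71:100]]=0;wh[:30]=0;wh[72:]=0;yw,xw=np.nonzero(wh)
    print("orange",len(ys),xs.mean() if len(xs) else 0,ys.mean() if len(ys) else 0,"white",len(yw),xw.mean(),yw.mean(),bot.state()["tcp_pos"]);return w,x0,y0
E
python3 - <<'E'
from h import *
wheel()
E
```

```text
orange 126 50.07936507936508 60.07936507936508 white 0 nan nan [ 0.45689227 -0.05981797  0.20469854]h.py:33: RuntimeWarning: Mean of empty slice.
  print("orange",len(ys),xs.mean() if len(xs) else 0,ys.mean() if len(ys) else 0,"white",len(yw),xw.mean(),yw.mean(),bot.state()["tcp_pos"]);return w,x0,y0
  ret = ret.dtype.type(ret / rcount)
```

play_rows(plan=[[0.0,[0.025,0,0.03],[0,0,0]],[0.0,[0.029,0,0.04],[0,0,0]],[0.0,[0,0,0.04],[0,0,0]],[0.0,[0,0,0.014],[0,0,0]],[0.0,[0,0,0],[0,0,0]],[0.0,[0,0,0.002],[0,0,0]],[0.0,[0,0,0.002],[0,0,0]],[0.0,[0,0,0],[0,0,0]],[0.0,[0,0,0],[0,0,0]]])

```text
t: 49.15
tcp_pos: [0.4493, -0.0074, 0.0779]
ee_rot: [2.044, 2.385, 0.0]
wrist_force: [0.1, 0.1, 0.3]
width: 0.0005
finger_force: 0.0
```

play_rows(plan=[[0.0,[0,0,0.0015],[0,0,0]],[0.0,[0,0,0.0008],[0,0,0]],[0.0,[0.004,0,0],[0,0,0]],[0.0,[0.004,0,0],[0,0,0]],[0.0,[0,0,0],[0,0,0]],[0.0,[0,0,0],[0,0,0]]])

```text
t: 49.9
tcp_pos: [0.4482, 0.0009, 0.076]
ee_rot: [2.043, 2.385, 0.0]
wrist_force: [-3.2, -0.0, 12.3]
width: 0.0004
finger_force: 5.8
```

play_rows(plan=[[0.0,[0,0,-0.03],[0,0,0]],[0.0,[-0.03,0,-0.05],[0,0,0]],[0.0,[-0.035,0,-0.05],[0,0,0]],[0.0,[0,0,0],[0,0,0]],[0.0,[0,0,0],[0,0,0]],[0.0,[0,0,0],[0,0,0]],[0.0,[0,0,0],[0,0,0]]])

```text
t: 50.78
tcp_pos: [0.4572, -0.0627, 0.2042]
ee_rot: [-2.041, -2.386, 0.001]
wrist_force: [0.1, 1.4, 0.3]
width: 0.0007
finger_force: 0.0
```

```bash
python3 - <<'E' 2>/dev/null
from h import *
w,x,y=wheel();c=bot.capture("top")
cv2.imwrite("pics/w8.png",np.hstack([cv2.resize(w["pixels"][y:y+100,x:x+100],(400,400)),cv2.resize(c["pixels"][130:230,235:335],(400,400))])[...,::-1])
E
```

```text
orange 48 49.208333333333336 50.479166666666664 white 0 nan nan [ 0.45734519 -0.06278183  0.20440816]
```

View pics/w8.png

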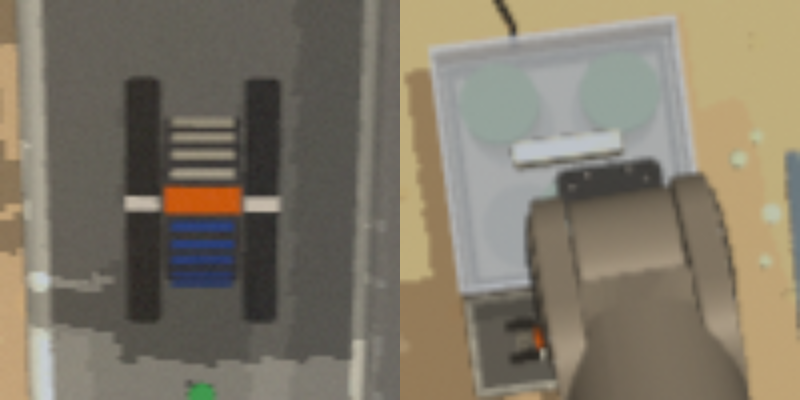

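The mark is in line: orange at y≈201 against lines at y≈204, about 0.03 rad over, with pale ribs above and blue below. The handle in the top view is back at its starting pixel (276.7,166.7), so the cover is on centre. Next is the button.

play_rows(plan=[[0.0,[-0.0245,0,0.03],[0,0,0]],[0.0,[0,0,0.04],[0,0,0]],[0.0,[0,0,0.04],[0,0,0]],[0.0,[0,0,0.009],[0,0,0]],[0.0,[0,0,0],[0,0,0]],[0.0,[0,0,0],[0,0,0]],[0.0,[0,0,0],[0,0,0]]])

```text
t: 51.75
tcp_pos: [0.4625, -0.0877, 0.0874]
ee_rot: [2.043, 2.384, 0.002]
wrist_force: [-1.2, 1.0, 1.6]
width: 0.0001
finger_force: 1.2
```

play_rows(plan=[[0.0,[0,0,0.004],[0,0,0]],[0.0,[0,0,0],[0,0,0]],[0.0,[0,0,0],[0,0,0]]])

```text
t: 52.12
tcp_pos: [0.4627, -0.0877, 0.0832]
ee_rot: [2.043, 2.384, 0.001]
wrist_force: [-3.7, 1.2, 10.9]
width: 0.0005
finger_force: 5.8
```

play_rows(plan=[[0.0,[0,0,0.003],[0,0,0]],[0.0,[0,0,0],[0,0,0]],[0.0,[0,0,0],[0,0,0]]])

```text
t: 52.5
tcp_pos: [0.4628, -0.0877, 0.0826]
ee_rot: [2.042, 2.383, -0.001]
wrist_force: [-13.2, 1.9, 45.4]
width: 0.0005
finger_force: 22.6
```

play_rows(plan=[[0.0,[0,0,-0.004],[0,0,0]],[0.0,[0,0,-0.03],[0,0,0]],[0.0,[0,0,-0.05],[0,0,0]],[0.0,[0,0,-0.05],[0,0,0]],[0.0,[-0.05,0,0],[0,0,0]],[0.0,[-0.06,0,0],[0,0,0]],[0.0,[-0.06,0,0],[0,0,0]],[0.0,[-0.06,0,0],[0,0,0]],[0.0,[-0.06,0,0],[0,0,0]],[0.0,[0,0,0],[0,0,0]],[0.0,[0,0,0],[0,0,0]],[0.0,[0,0,0],[0,0,0]]])

```text
t: 54.0
tcp_pos: [0.5065, -0.3726, 0.2134]
ee_rot: [-2.041, -2.388, -0.001]
wrist_force: [-0.1, -0.1, -0.7]
width: 0.0004
finger_force: 0.0
```

Run:
```python
from h import *
a=bot.capture("top");b=bot.capture("side")
cv2.imwrite("pics/end.png",np.hstack([cv2.resize(a["pixels"][130:230,240:340],(400,400)),cv2.resize(b["pixels"][180:280,205:325],(400,333))[np.r_[0:333,[332]*67]]])[...,::-1])
```

```text
(no output)
```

View pics/end.png

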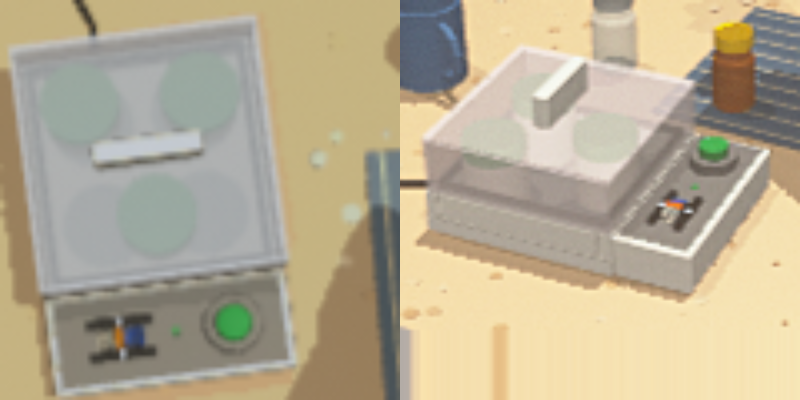

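The final view shows the cover square and level over the three jars, the button up at (232,322) and the wheel's orange mark on its lines at (122,337). I'm handing it in.

```bash
python3 -c "
from workcell import bot
print(bot.job_done())"
```

```text
the job is handed in; nothing more can be done
None
```

I handed the job in at about 54 s: all three jars stand in the bay, the cover is back on and level, the thumbwheel is on its mark, and the start button was pressed fully and sprang back; no verdict came back.

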